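# Hold the hidden head of a sprung wing-root bolt, pressed home

## Task

One of the two wing-root bolts in this fuselage frame is still sprung back, with no nut on it. Reach down into the gap behind its bracket, grasp the hidden hex head by its two upright flats, push the bolt fully home against its spring so that the thread stands out in front for the nut, and hold the head there so that it cannot turn with the spring: finish while still holding it pressed home. Do not lean on the frame, and leave the loose things on the bench and frame where they are.

Things in the scene. Friction and masses are not known exactly. Their poses are not given: they have to be found in the camera images.
- frame: wooden fuselage frame, fixed. Origin on the bench, midway between the two brackets, under their back faces; x points from the brackets back to the former, y along the former, z up. Floor board 12 mm thick, x -110 to +140, y +-170 mm. Steel spar lugs and wing spar roots stand in front of the brackets (x -42 to -6, |y| 59 to 237 mm, top 133 mm above the bench)
- former_top (a point): middle of the former's top edge, on its front face: the former is an upright plywood wall 10 mm thick, 340 mm long along the frame's y, its top 130 mm above the bench; it stands 68 mm behind the brackets' back faces and has a 44 mm round hole behind each bolt head. Axes as the frame's
- fitting_open: steel angle bracket whose bolt is sprung back (no nut in front), 85 mm left or right of the frame's middle, square to it. Origin on the floor board (12 mm above the bench) under its back face; axes as the frame's. Plate 6 thick, 60 wide, 118 mm high (top 130 mm above the bench). Foot 6 mm thick, 34 mm long behind it; an 18 mm guide bush stands 10 mm out of the back face round the bolt
- fitting_done: the other bracket, same shape and axes; its bolt is already home, with washer and castle nut in front. Not part of the job
- bolt_head (a point): centre of the sprung-back bolt's hex head: 24 mm across flats, 10 mm thick, two flats upright facing the frame's +y and -y. x: along the bolt, away from the bracket. 98 mm above the bench, 32 mm below the bracket's top; sprung back 43 mm behind the bracket's back face (25 mm before the former), home 19 mm. Over 60 mm free on both sides along y
- bolt: the same sprung-back bolt as a whole (origin and axes as bolt_head; z points up at the start and turns with the bolt): head, 14 mm shank with a split-pin hole in its thread, and a coil spring 23 mm across between head and bracket. The spring twists as it is squeezed: a bolt pushed in without being gripped turns 0.25 to 0.4 rad on the way, with up to about 0.11 Nm
- bolt_push (a joint): how far the bolt is pushed in, m: 0 sprung back, 0.024 fully home on its stop. It moves along the frame's -x, towards the bracket. The spring takes about 4 N to start and about 14 N when home, and returns the bolt when it is let go
- castle_nut: loose castle nut, 24 mm across flats, 15 mm high, lying on the frame's floor board in front of the fittings; to be left alone
- washer: loose steel washer, 28 mm across, 4 mm thick, on the floor board in front of the fittings; to be left alone
- pencil: loose carpenter's pencil, 185 x 7.5 x 6.5 mm, on the floor board behind the former; to be left alone
- screwdriver: loose screwdriver, 190 mm, lying on the bench to the left; to be left alone
- spanner: loose open-ended spanner, 210 mm, on the bench to the right; to be left alone
- cup: loose open aluminium cup, 72 mm across, 95 mm high, on the bench to the left; to be left alone
- glue: loose white glue bottle, 54 mm across, 140 mm high, on the bench to the right; to be left alone
- hardware_tray: loose grey plastic tray with four compartments, 110 x 160 x 35 mm, on the bench to the right; to be left alone

How it is judged:
At the end, for the whole second after the job is handed in: the open fitting's bolt is home (pushed in at least 21.5 of 24 mm), turned no more than 0.12 rad from its start, and its head is held firmly between the fingers (more than 20 N of contact, both fingers together, the grasp point within 30 mm of the head's centre) (value of joint bolt_push above 0.0215 m and angle between the z axis of bolt_head and the z axis of fitting_open, either way round below 0.12 rad and contact force between the fingers and bolt above 20 N and distance between the grasp point and bolt_head below 0.03 m); the arm keeps its last pose, push and grip.
It fails at once if the bolt is let turn by more than 0.25 rad (angle between the z axis of bolt_head and the z axis of fitting_open, either way round above 0.25 rad).
It fails at once if the robot leans on the frame or a bracket with more than 40 N (contact force between any of the fingers, the arm and frame above 40 N or contact force between any of the fingers, the arm and fitting_open_c0 above 40 N or contact force between any of the fingers, the arm and fitting_done above 40 N).
It fails at once if a loose bystander is shifted by more than 30 mm (distance of any of castle_nut, washer, pencil, screwdriver, spanner, cup, glue, hardware_tray from where it was at the start of the episode above 0.03 m).
It also fails if it takes over 35 s, if anything falls off the work surface, if the arm or the gripper's body presses on something with over 40 N, if the wrist force passes 120 N, or if a joint passes its speed limit or range.

## Robot

A 7-joint arm with a two-finger parallel gripper is mounted at the origin on the work surface. World frame = base frame: x ahead of the robot, y to its left, z up, the work surface at z = 0. Lengths are in m, angles in rad, forces in N, time in s.
With the tool pointing down it reaches from about 0.4 to 0.85 m from the base axis. Payload 10.4 kg.
Tool frame: the origin (TCP) lies between the finger pads; the fingertips stand ahead of it and the grasp point (between the pads) lies 5 mm behind it (manip.tip_extent is the z of the fingertips in the tool frame, in m); z points along the fingers, y is the line along which they close (so a half turn about z gives the same grasp; the last joint's range is limited). The gripper opens to 85 mm and grips with 20 to 120 N. Pads are 22 mm wide; open, the fingers measure 114 mm over their backs; the gripper's body (76 mm by 85 mm) begins 54 mm behind the grasp point. The pads swing forward as they close: fully open they stand 13 mm farther back than shut.
Start: joints at [1.25, 0.332, -0.065, 1.46, 0.022, 1.35, -0.088], TCP at [0.183, -0.598, 0.245] pointing down, gripper open.
Joint ranges: [-2.6, 2.6], [-0.5, 2.12], [-1.47, 1.34], [0.16, 2.42], [-1.27, 4.41], [0.06, 2.06], [-2.6, 2.6]. Speed limits (rad/s): [2.22, 2.22, 2.79, 2.79, 3.14, 3.14, 3.14].

## Interface

Orientations are given as a unit quaternion [x, y, z, w].
In Python, from workcell import status, viewer, manip gives the robot as it stands.
- The arm moves only by the tool play_rows, never from a script. Its argument "plan" is one flat list of numbers, 7 for each row, row after row: the turn, a rotation vector about the tool's x, y, z in degrees, then the shift along the tool's x, y, z in m, then the opening, from 0 (shut) to 1 (fully open). In form: [ax, ay, az, dx, dy, dz, grip, ax, ay, az, dx, dy, dz, grip, ...]. A call has 1 to 20 rows; each row is the pose to reach, as a shift and turn from the pose commanded when the call began, along the tool's axes at that moment; what a row does not reach only later rows make up. A row lasts 1/8 s, in which the tool goes at most 62.5 mm and 10.7 degrees, less where a joint would pass 70% of its speed; a pose out of reach is approached as far as the arm can. A call with a gripper value outside its range is refused whole. The fingers move at their own pace and stop on an object; "squeeze" is the grip in N (left out, the last holds). Time passes only in rows, so rows that repeat a pose let the fingers close. It gives the time, the measured TCP pose, the force, the opening and the grip force at its end, in the units of the state.
- status.get_obs(): the state, without advancing time (a new reading comes with each control period).
- viewer.camera(name): name is "scene" or "top"; returns the picture (384x512x3 uint8, red, green, blue); there is no depth.
- viewer.camera_model(name): a dict with "fx", "fy", "cx", "cy" (pixels), "R" (3x3) and "t" (3): a world point X has camera coordinates R X + t. Camera axes: x right, y down, z forward; pixel columns grow to the right and rows downward; lengths in m; the calibration is good to about 2 mm. A picture is of the moment at which its call begins. camera_model takes no time and is no camera call.
- manip.hand_in(): hands the job in; it is judged then, once.
The state is a dict: "clock": time; "joint_pos": joint angles; "joint_velocities": joint speeds; "tau": joint torques, N m; "position": TCP position; "ee_rot": TCP orientation; "ft_force": force on the tool from outside, world axes, zero at the start; "torque": the same for the moment, N m; "grip_width": opening from 0.0 (shut) to 1.0 (fully open); "grasp_force": force on a finger pad.
Only numpy, scipy, OpenCV 4.12 (cv2) and the standard library are available. Lean on these libraries where they do the work, as an engineer would, in place of code of your own. Each camera call takes 0.05 s, during which the arm holds its last target. There are 200 camera calls.

## Working session

There is one attempt and no reset: what is moved stays moved. The work goes in short steps, Python scripts to look and compute and a tool call to move; the robot and the scene stay as the last step left them, time stands still between calls to the robot, and variables do not carry over. Pictures are saved under pics/ and viewed, at most 10 in all, crops included, and the job is handed in when it is done.

Besides the shell and the picture viewer there is one more tool, called after "Emit:" as a command line: name --argument value ..., lists and objects as JSON in quotes. play_rows: Moves the arm, as the interface text tells. Its arguments: {"type":"object","properties":{"plan":{"type":"array","items":{"type":"number"}},"squeeze":{"type":"number"}},"required":["plan"]}

```bash
mkdir -p pics
cat > h.py <<'E'
import numpy as np, cv2
from workcell import status, viewer, manip
def snap(n,f):
    im=viewer.camera(n); cv2.imwrite('pics/'+f,cv2.cvtColor(im,cv2.COLOR_RGB2BGR)); return im
def ray(n,u,v):
    m=viewer.camera_model(n);R=np.array(m['R']);t=np.array(m['t'])
    return -R.T@t, R.T@np.array([(u-m['cx'])/m['fx'],(v-m['cy'])/m['fy'],1])
def onz(n,u,v,z):
    c,d=ray(n,u,v); return c+d*(z-c[2])/d[2]
def proj(n,X):
    m=viewer.camera_model(n);p=np.array(m['R'])@X+np.array(m['t'])
    return m['fx']*p[0]/p[2]+m['cx'],m['fy']*p[1]/p[2]+m['cy']
E
python3 - <<'E'
from h import *
snap('scene','s1.png');snap('top','t1.png')
for n in('scene','top'):print(n,ray(n,256,192))
o=status.get_obs();print(o);print(manip.tip_extent)
E
```

```text
scene (array([1.20976135, 0.58447572, 0.86962822]), array([-0.53013309, -0.54245436, -0.65176508]))
top (array([ 0.43798753, -0.06028902,  1.44508487]), array([ 0.10955342,  0.017191  , -0.99386566]))
{'clock': 0.1, 'joint_pos': array([ 1.25042188,  0.33281547, -0.064665  ,  1.46085155,  0.02162449,
        1.34990912, -0.08847372]), 'joint_velocities': array([-8.71406349e-04,  3.06935499e-05,  1.39143990e-03, -3.23903089e-03,
       -8.09132382e-04, -8.37613520e-04, -1.96355535e-04]), 'tau': array([ 2.33993880e-03, -6.26744628e+01,  4.97903978e-02, -3.92429852e+01,
        1.62456022e-02,  7.06867766e-03, -3.60518186e-05]), 'position': array([ 0.18324792, -0.5972003 ,  0.24459392]), 'ee_rot': array([ 9.88935242e-01,  1.48346464e-01, -1.41501344e-04, -6.28152200e-04]), 'ft_force': array([ 0.40223012, -0.97390423,  0.02747459]), 'torque': array([-0.01114739, -0.02870196,  0.0113833 ]), 'grasp_force': 0.0, 'grip_width': 0.998957884966213}
0.014
```

View pics/s1.png

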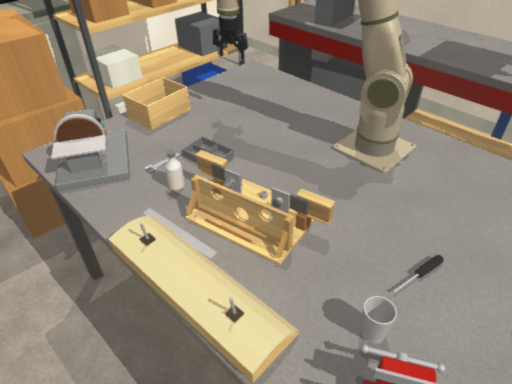

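View pics/t1.png

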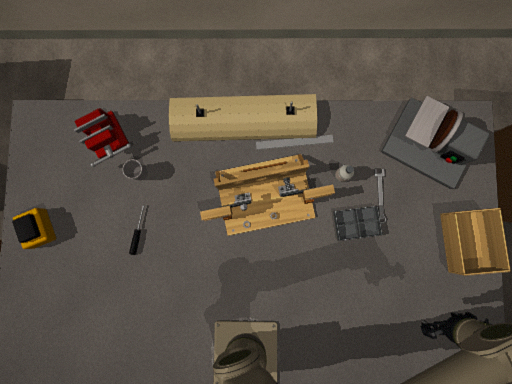

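The top view shows the frame at about (265,195), with its former at rows 160-185 and brackets near (243,200) and (288,188). I'll zoom into both views.

Run:
```python
import cv2,numpy as np
a=cv2.imread('pics/t1.png')[145:240,195:340];b=cv2.imread('pics/s1.png')[140:260,175:340]
a=cv2.resize(a,None,fx=5.5,fy=5.5,interpolation=cv2.INTER_CUBIC)
b=cv2.resize(b,None,fx=4.8,fy=4.8,interpolation=cv2.INTER_CUBIC)
cv2.imwrite('pics/tc.png',a);cv2.imwrite('pics/sc.png',b)
```

```text
(no output)
```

View pics/tc.png

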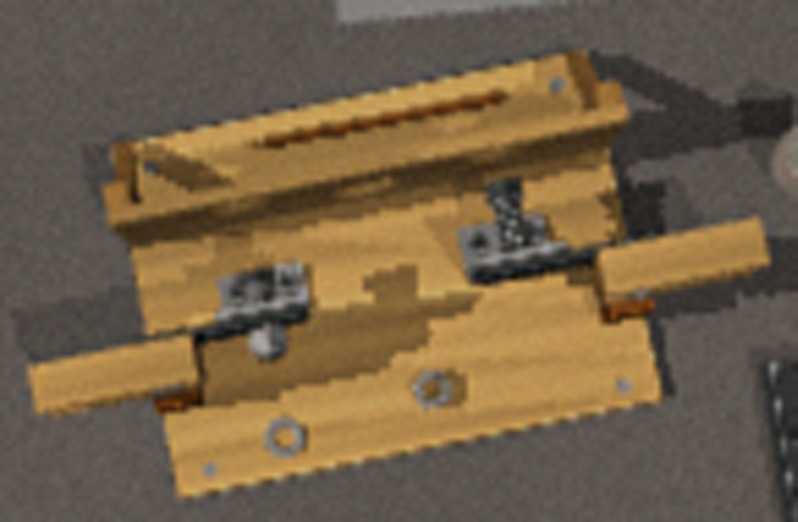

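View pics/sc.png

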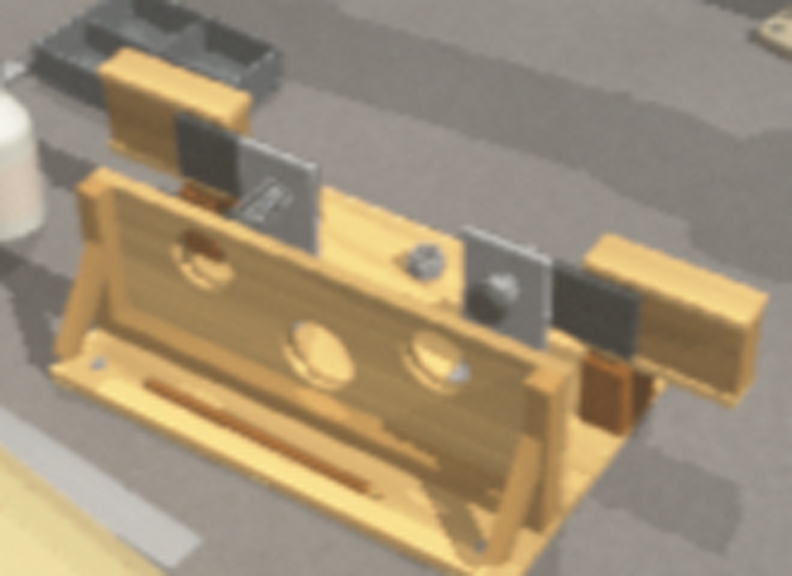

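Top crop: the open bolt, with its spring, is the right-hand one at (505,205). The nut is in front of the left one at (268,340). The board's front corners are at (183,495) and (660,400). I'll fit the frame pose and check it by overlaying the predictions.

```bash
cat >> h.py <<'E'
def overlay(T,im,n,off,s,f,pts):
    w=cv2.cvtColor(im,cv2.COLOR_RGB2BGR)[off[1]:off[1]+off[3],off[0]:off[0]+off[2]]
    w=cv2.resize(w,None,fx=s,fy=s,interpolation=cv2.INTER_CUBIC)
    for p in pts:
        u,v=proj(n,T(np.array(p)/1000)); cv2.circle(w,(int((u-off[0]+.5)*s),int((v-off[1]+.5)*s)),2,(0,0,255),-1)
    cv2.imwrite('pics/'+f,w)
def mk(x,y,th):
    c,s=np.cos(th),np.sin(th)
    return lambda p:np.array([x+c*p[0]-s*p[1],y+s*p[0]+c*p[1],p[2]])
PTS=[(-110,170,12),(-110,-170,12),(140,170,12),(140,-170,12),(68,170,130),(68,-170,130),(0,-55,130),(0,-115,130),(0,55,130),(0,115,130),(43,-85,98),(38,-85,110),(-6,-115,130),(-6,-55,130)]
E
python3 - <<'E'
from h import *
from scipy.optimize import least_squares
g=lambda im:cv2.cvtColor(cv2.imread('pics/'+im),cv2.COLOR_BGR2RGB)
t=lambda u,v:(u/5.5+195-.5,v/5.5+145-.5)
s=lambda u,v:(u/4.8+175-.5,v/4.8+140-.5)
obs=[('top',t(183,495),(-110,170,12)),('top',t(660,400),(-110,-170,12)),
 ('scene',s(240,142),(0,-115,130)),('scene',s(320,167),(0,-55,130)),('scene',s(462,230),(0,55,130)),('scene',s(552,262),(0,115,130))]
def res(q):
    T=mk(*q);return np.concatenate([np.subtract(proj(n,T(np.array(p)/1000)),o) for n,o,p in obs])
r=least_squares(res,[.6,-.1,.2]);print(r.x,r.fun.round(1).reshape(-1,2))
np.save('pose.npy',r.x);T=mk(*r.x);print('head',T(np.array([43,-85,98])/1e3))
overlay(T,g('t1.png'),'top',(195,145,145,95),5.5,'to.png',PTS)
overlay(T,g('s1.png'),'scene',(175,140,165,120),4.8,'so.png',PTS)
a=cv2.imread('pics/to.png');b=cv2.imread('pics/so.png')
k=np.zeros((600,800,3),np.uint8);a=cv2.resize(a,(440,288));b=cv2.resize(b,(440,320))
a=cv2.imread('pics/to.png')[0:350,50:700];b=cv2.imread('pics/so.png')[120:370,50:700];cv2.imwrite('pics/o.png',np.vstack([a,b]))
E
```

```text
[ 0.57349576 -0.06844725  0.21238777] [[-1.3  0.9]
 [ 0.1  0. ]
 [-0.5 -0.7]
 [-1.1  0.4]
 [ 0.5 -0.3]
 [-0.1  0.2]]
head [ 0.63344711 -0.14247316  0.098     ]
```

View pics/o.png

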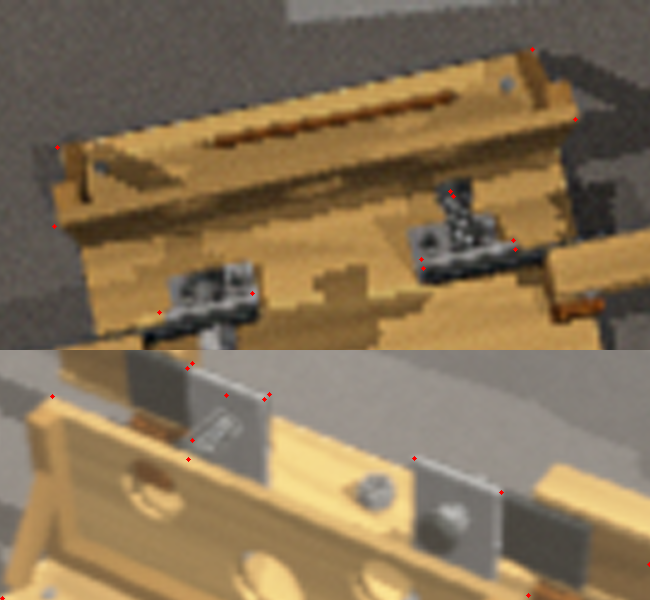

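The overlay fits to within a few mm: in the top view the predicted head lands on the spring and head at crop (452,193). Next I'll move above it.

Emit:
play_rows --plan '[0,0,0.3,0.03,-0.016,0,1,0,0,0.8,0.075,-0.04,0,1,0,0,1.3,0.125,-0.067,0,1,0,0,1.8,0.175,-0.094,0,1,0,0,2.2,0.225,-0.121,0,1,0,0,2.6,0.275,-0.148,0,1,0,0,3,0.325,-0.175,0,1,0,0,3.4,0.375,-0.202,0,1,0,0,3.8,0.425,-0.228,0,1,0,0,4.2,0.47,-0.253,0,1,0,0,4.5,0.51,-0.274,0,1,0,0,4.7,0.54,-0.29,0,1,0,0,4.9,0.558,-0.3,0,1,0,0,4.9,0.564,-0.303,0,1,0,0,4.9,0.564,-0.303,0,1,0,0,4.9,0.564,-0.303,0,1]' --squeeze 80

```text
clock: 2.1
position: [0.6331, -0.1439, 0.2455]
ee_rot: [0.994, 0.105, -0.0, 0.0]
ft_force: [0.3, 0.2, 0.2]
grip_width: 1.002
grasp_force: 0.0
```

Run:
```python
from h import *
from scipy.spatial.transform import Rotation as Ro
o=status.get_obs();M=Ro.from_quat(o['ee_rot']).as_matrix();q=np.load('pose.npy');T=mk(*q)
print(o['clock'],o['position'],M.round(3),q)
d=T(np.array([46,-85,98])/1e3)-o['position'];print('tool delta',M.T@d)
snap('scene','s2.png');im=snap('top','t2.png')
a=cv2.imread('pics/s2.png')[90:260,150:340];b=cv2.imread('pics/t2.png')[130:230,230:340]
cv2.imwrite('pics/c2.png',np.vstack([cv2.resize(a,(440,394),interpolation=2)[100:394],cv2.resize(b,(440,306+0),interpolation=2)]))
```

```text
2.1 [ 0.6330648  -0.14392976  0.24546052] [[ 0.978  0.209 -0.   ]
 [ 0.209 -0.978 -0.001]
 [-0.     0.001 -1.   ]] [ 0.57349576 -0.06844725  0.21238777]
tool delta [ 0.00371837 -0.00147635  0.1474583 ]
```

View pics/c2.png

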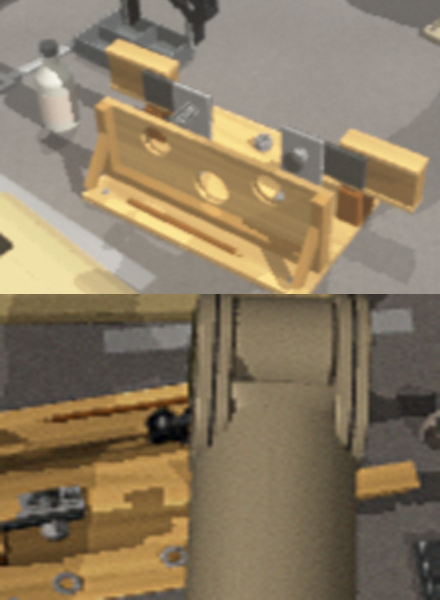

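The scene crop shows the fingers above the bracket with nothing touched. I'll descend until the tips are just above the bracket's top edge and look there.

Emit:
play_rows --plan '[0,0,0,0.002,-0.001,0.03,1,0,0,0,0.003,-0.002,0.065,1,0,0,0,0.003,-0.002,0.09,1,0,0,0,0.003,-0.002,0.098,1,0,0,0,0.003,-0.002,0.098,1]'

```text
clock: 2.82
position: [0.6362, -0.1402, 0.1477]
ee_rot: [0.994, 0.106, 0.0, 0.0]
ft_force: [0.5, 0.2, 0.8]
grip_width: 1.0
grasp_force: 0.0
```

Run:
```python
from h import *
from scipy.spatial.transform import Rotation as Ro
o=status.get_obs();M=Ro.from_quat(o['ee_rot']).as_matrix();q=np.load('pose.npy');T=mk(*q)
d=T(np.array([46,-85,98])/1e3)-o['position'];print(o['clock'],'tool delta',M.T@d)
snap('scene','s3.png')
w=cv2.resize(cv2.imread('pics/s3.png')[100:230,175:300],None,fx=4.6,fy=4.6,interpolation=2)
w0=w.copy()
cv2.imwrite('pics/c3.png',w)
```

```text
2.825 tool delta [-0.00014615  0.00166766  0.04968709]
```

View pics/c3.png

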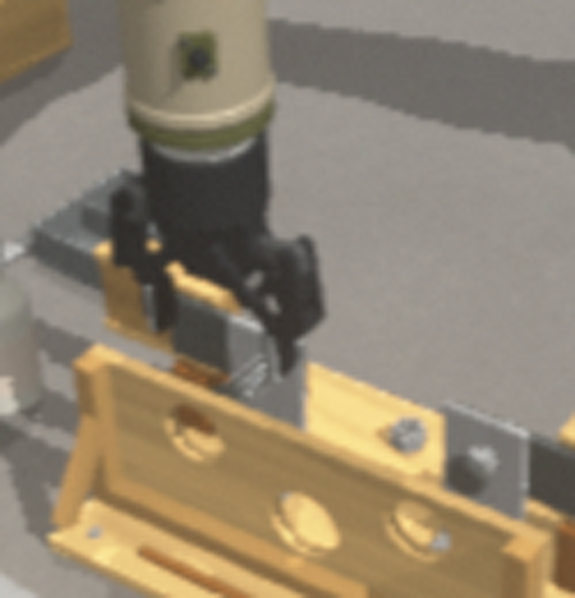

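The tips at crop (160,325) and (290,370) straddle the bolt near (235,385), inside the gap between bracket and former. I'll descend the rest of the way slowly.

Emit:
play_rows --plan '[0,0,0,0,0.0015,0.015,1,0,0,0,0,0.0015,0.03,1,0,0,0,0,0.0015,0.044,1,0,0,0,0,0.0015,0.052,1,0,0,0,0,0.0015,0.054,1,0,0,0,0,0.0015,0.054,1]'

```text
clock: 3.62
position: [0.6367, -0.1412, 0.0935]
ee_rot: [0.994, 0.106, 0.0, 0.0]
ft_force: [0.2, -0.3, 0.9]
grip_width: 1.003
grasp_force: 0.0
```

Emit:
play_rows --plan '[0,0,0,0,0,0,0.6,0,0,0,0,0,0,0.4,0,0,0,0,0,0,0.2,0,0,0,0,0,0,0,0,0,0,0,0,0,0,0,0,0,0,0,0,0]' --squeeze 25

```text
clock: 4.38
position: [0.6369, -0.1426, 0.0937]
ee_rot: [0.994, 0.105, 0.001, 0.001]
ft_force: [2.3, -5.0, 0.9]
grip_width: 0.269
grasp_force: 28.5
```

Emit:
play_rows --plan '[0,0,0,0,0.001,0,0,0,0,0,0,0.001,0,0,0,0,0,-0.003,0.001,0,0,0,0,0,-0.006,0.001,0,0,0,0,0,-0.006,0.001,0,0]' --squeeze 75

```text
clock: 5.0
position: [0.6321, -0.1436, 0.0939]
ee_rot: [0.994, 0.106, 0.002, 0.0]
ft_force: [7.5, -4.5, 0.6]
grip_width: 0.261
grasp_force: 73.4
```

Emit:
play_rows --plan '[0,0,0,-0.003,0.001,0,0,0,0,0,-0.006,0.001,0,0,0,0,0,-0.009,0.001,0,0,0,0,0,-0.012,0.001,0,0,0,0,0,-0.014,0.001,0,0,0,0,0,-0.014,0.001,0,0]'

```text
clock: 5.75
position: [0.6196, -0.1464, 0.094]
ee_rot: [0.994, 0.106, 0.003, -0.0]
ft_force: [11.4, -1.5, -1.8]
grip_width: 0.26
grasp_force: 73.5
```

Emit:
play_rows --plan '[0,0,0,-0.002,0,0,0,0,0,0,-0.004,0,0,0,0,0,0,-0.005,0,0,0,0,0,0,-0.005,0,0,0]'

```text
clock: 6.25
position: [0.6152, -0.1473, 0.094]
ee_rot: [0.994, 0.107, 0.003, -0.0]
ft_force: [14.3, -1.0, -3.2]
grip_width: 0.262
grasp_force: 73.5
```

Emit:
play_rows --plan '[0,0,0,-0.001,0,0,0,0,0,0,-0.002,0,0,0,0,0,0,-0.003,0,0,0,0,0,0,-0.003,0,0,0]'

```text
clock: 6.75
position: [0.6132, -0.1477, 0.0942]
ee_rot: [0.994, 0.107, 0.004, -0.0]
ft_force: [18.2, -0.0, -7.3]
grip_width: 0.265
grasp_force: 73.8
```

Emit:
play_rows --plan '[0,0,0,-0.001,0,0,0,0,0,0,-0.002,0,0,0,0,0,0,-0.002,0,0,0,0,0,0,-0.002,0,0,0]' --squeeze 85

```text
clock: 7.25
position: [0.6131, -0.1476, 0.0945]
ee_rot: [0.994, 0.107, 0.006, -0.0]
ft_force: [27.6, -1.6, -11.4]
grip_width: 0.258
grasp_force: 83.7
```

Run:
```python
from h import *
a=snap('scene','s4.png')[110:220,180:290];b=snap('top','t4.png')[150:220,240:330]
w=np.hstack([cv2.resize(a,(400,400),interpolation=2),cv2.resize(b,(400,400),interpolation=2)])
cv2.imwrite('pics/c4.png',w[:,:,::-1]); o=status.get_obs();print(o['position'],o['ft_force'],o['torque'])
```

```text
[ 0.61302629 -0.14761444  0.09443198] [ 27.19288858  -1.23464123 -12.24051499] [-0.091378   -5.70419674 -0.11979951]
```

View pics/c4.png

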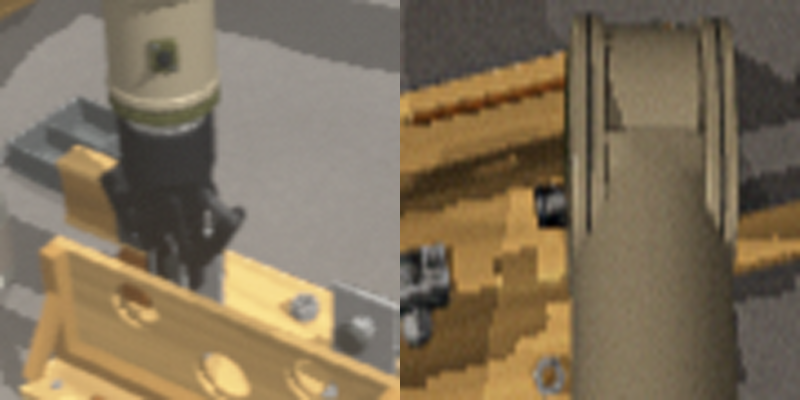

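The tool has stopped hard after 24.3 mm. The force followed the spring (about 6 to 14 N) and then rose with no further motion, so the bolt is on its stop. The pictures show the loose items undisturbed and the head gripped.

```bash
python3 -c "
from workcell import manip
print(manip.hand_in())"
```

```text
the job is handed in; nothing more can be done
None
```

I handed the job in with the open bolt's head still gripped at about 84 N and pressed against its stop after 24.3 mm of tool travel; the hand-in returned no verdict. Neither camera could see the bolt itself, so that it is home and hasn't turned is judged from force and travel.

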